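# Unlock the sandwich press and hold its lid open for cleaning

## Robot

A 6-joint arm with a two-finger parallel gripper is mounted at the origin on a cart in front of the work surface, level with it; the furniture and walls round the work are solid. World frame = base frame: x ahead of the robot, y to its left, z up, the work surface at z = 0. Lengths are in mm, angles in rad, forces in N, time in s.
With the tool pointing down it reaches from about 300 to 775 mm from the base axis. Payload 14.6 kg.
Tool frame: the origin (TCP) lies at the centre of the arm's flange, where the gripper is bolted on; the fingertips stand 199 mm ahead of it and the grasp point (between the pads) lies 180 mm ahead of it (finger_overhang is the distance from the TCP to the fingertips, in mm); z points along the fingers, x is the direction in which the jaws open and shut, and the axes are right-handed (so a half turn about z gives the same grasp; the last joint's range is limited). The gripper opens to 94 mm and grips with 3 to 60 N. Pads are 16 mm wide; open, the fingers measure 119 mm over their backs; the gripper's body (75 mm by 177 mm) begins 78 mm behind the grasp point.
Start: joints at [-1.313, 0.3, 1.521, -0, 1.321, -0.067], TCP at [175.509, -521.237, 404.646] pointing down, gripper open.
Joint ranges: [-3.03, 3.03], [-0.79, 2.21], [0.23, 2.52], [-1.04, 4.18], [0, 3.07], [-2.55, 2.55]. Speed limits (rad/s): [2.22, 2.22, 2.57, 3.14, 3.14, 3.14].

## Interface

Orientations are given as [roll, pitch, yaw] about the fixed x, y, z axes, in that order (R = Rz(yaw) Ry(pitch) Rx(roll)).
In Python, from rig import get_state, read_camera, sign_off, boxes_of, mark_of, finger_overhang gives the robot as it stands.
- The arm moves only by the tool step_arm, never from a script. Its argument "rows" is a list of rows, each a list of 7 numbers: the turn, a rotation vector about the tool's x, y, z in rad, then the shift along the tool's x, y, z in m, then the closure, from 0 (fully open) to 1 (shut). In form: [[rx, ry, rz, x, y, z, claw], ...]. A call has 1 to 12 rows; each row shifts and turns the commanded pose from where the row before left it, along the tool's axes as they then stand; what a row does not reach is not made up. A row lasts 1/12 s, in which the tool goes at most 41.7 mm and 7.16 degrees, less where a joint would pass 70% of its speed; a pose out of reach is approached as far as the arm can. A call with a gripper value outside its range is refused whole. The fingers move at their own pace and stop on an object; "grip_force" is the grip in N (left out, the last holds). Time passes only in rows, so rows that do not move let the fingers close. It gives the time, the measured TCP pose, the force and the opening at its end, in the units of the state.
- get_state(): the state, without advancing time (a new reading comes with each control period).
- read_camera(name): name is "scene" or "top" or "wrist"; returns a dict with "color" (400x640x3 uint8, red, green, blue), "range_z" (400x640 float32, mm along the optical axis (not along the pixel's ray), 0 where there is no reading), "mtx" (3x3 intrinsics, pixels), "D" ([k1, k2, p1, p2, k3] as OpenCV has them; the pictures are not rectified), "xyz" and "orientation" of the camera in the world; the wrist camera has in their place "tool_from_camera" (4x4, takes a point from camera to tool coordinates, whose origin is the TCP and whose axes are the tool frame's). Camera axes: x right, y down, z forward; pixel columns grow to the right and rows downward; lengths in mm; the calibration is good to about 2 mm. A picture is of the moment at which its call begins: read the wrist's pose just before it.
- sign_off(): hands the job in, once; it reports no verdict.
Trained networks look in the newest picture that a camera, given by its name, has taken for a name from the list of things; names that differ only in an ending like _2 or _b are one class to them, and where a whole thing is asked for, a point or a joint stands for the part that bears it (a point fixed in the world has none). Each returns a list of dicts, best first, with "p" (0 to 1); they miss things now and then, are a little off and sometimes report something else, mostly with a low value. They report only what shows in the picture. A call takes as long as a camera call.
- boxes_of(camera, name): "extent" ([centre column, centre row, width, height] as shares, 0 to 1, of the picture: columns of its width, rows of its height, round what is visible of it).
- mark_of(camera, name): "at" ([column, row] as shares, 0 to 1, of the picture: columns of its width, rows of its height: a listed point, or the origin of a listed thing).
The state is a dict: "t": time; "qpos": joint angles; "joint_velocities": joint speeds; "tau": joint torques, N m; "eef_pos": TCP position; "ee_rot": TCP orientation; "force": force on the tool from outside, world axes, zero at the start; "torque": the same for the moment, N m; "opening": finger opening in mm.
Only numpy, scipy, OpenCV 4.12 (cv2) and the standard library are available. Lean on these libraries where they do the work, as an engineer would, in place of code of your own. Each camera call takes 0.05 s, during which the arm holds its last target. There are 200 camera calls.

## Task

The sandwich press has just come out of the cupboard with its lid locked for storage: push the grey lock slide on its front deck all the way to the open-padlock end (to the right as you face the press), then lift the lid by its steel handle to 50 degrees open and keep holding it there, still, because the lid falls shut by itself and I need both hands to wipe the plates. Finish while holding the handle; don't force the lid against the lock or let it drop, and leave the mug, the honey jar and the wooden turner where they are.

Things in the scene. Friction and masses are not known exactly. Their poses are not given: they have to be found in the camera images.
- press: Black sandwich press with steel lid cover, fixed. Origin: centre of underside, on the worktop; x points to its rear (hinge), front (-x) faces the robot within 0.25 rad, z up. Base 320 mm wide (y), x = -200 to +153 mm; the low front deck (top 33 mm up) ends at x = -125. Closed lid: x = -123 to +117, y = -157 to +157, top 108 mm up; nothing on the closed press is higher.
- press_lid (a joint): Opening angle of the lid in rad: 0 closed, grows as the front edge rises, stop at 1.4; 50 degrees = 0.873. Plain hinge without spring, catch or stay: the lid (about 0.9 kg with its handle, 3 to 6 N at the handle) falls shut from every angle.
- lid_hinge (a point): Middle of the lid's hinge line, 135 mm behind the press's origin and 62 mm above the worktop; the hinge line runs along the press's y axis. Same axes as the press.
- handle: Lid handle: round steel tube, diameter 18 mm, along the press's y; 68 mm free between two black brackets. Origin: middle of the tube: lid closed, 172 mm in front of the press's origin, 90 mm above the worktop, i.e. 307 mm in front of and 28 mm above the hinge line; moves round it with the lid. Gap to the lid's edge 40 mm, to the deck below 48 mm. The tube turns freely in the brackets.
- press_lock (a joint): Lock slide in m: 0 fully locked (closed-padlock sign), 0.038 fully open (open-padlock sign), an end stop; runs along the press's -y (to the right as the robot faces the press). Friction about 1.5 N; it stays where it is left. Its steel tongue holds down a hook on the lid until the slide is past about 0.030.
- lock_top (a point): Top centre of the lock slide's upright grey thumb grip: 16 mm along the track (y), 22 mm deep (x), top 63 mm above the worktop, 30 mm above the deck. 166 mm in front of the press's origin; y = -105 mm at position 0, -143 mm at 0.038. A flat steel tongue, 17 mm below this point, reaches 11 to 37 mm behind it, and 18 mm to either side from 23 mm on. Axes as the press.
- striped_mug: Striped mug, loose bystander, 87 mm across and 90 mm tall, at the left of the press. Origin: underside. Leave it alone.
- honey: Jar of honey with a red cap, loose bystander, diameter 65 mm, 90 mm tall, at the left of the press towards the rear. Origin: centre of its underside. Leave it alone.
- turner: Wooden turner, loose bystander, 311 x 61 x 15 mm, lying flat at the right of the press. Origin: underside, at its middle. Leave it alone.

How it is judged:
By the outcome, as a careful person would: the job done as asked, in the order asked, and still so for the second after the job is handed in, while the arm keeps its last pose, push and grip.
It also fails if it takes over 51 s, if anything falls off the work surface, if the arm or the gripper's body presses on something with over 40 N, if the wrist force passes 120 N, or if a joint passes its speed limit or range.

## Working session

There is one attempt and no reset: what is moved stays moved. The work goes in short steps, Python scripts to look and compute and a tool call to move; the robot and the scene stay as the last step left them, time stands still between calls to the robot, and variables do not carry over. Pictures are saved under pics/ and viewed, about 8 in all and at most 12, crops included, and the job is handed in when it is done.

Besides the shell and the picture viewer there is one more tool, called after "Emit:" as name([rows], argument=value, ...), one row to a line, values as JSON. step_arm: Moves the arm, as the interface text tells. Its arguments: {"type":"object","properties":{"rows":{"type":"array"},"grip_force":{"type":"number"}},"required":["rows"]}

```bash
mkdir -p pics; ls; cat > h.py <<'E'
import numpy as np, cv2
from scipy.spatial.transform import Rotation as R
from rig import *
def cam(name):
    s=get_state(); c=read_camera(name)
    if name=="wrist":
        T=np.eye(4); T[:3,:3]=R.from_euler('xyz',s['ee_rot']).as_matrix(); T[:3,3]=s['eef_pos']
        M=T@np.array(c['tool_from_camera'])
    else:
        M=np.eye(4); o=np.array(c['orientation']); M[:3,:3]=o if o.shape==(3,3) else R.from_euler('xyz',o).as_matrix(); M[:3,3]=c['xyz']
    c['M']=M; return c
def ray(c,u,v):
    p=cv2.undistortPoints(np.array([[[u,v]]],float),np.array(c['mtx'],float),np.array(c['D'],float))[0,0]
    return np.array([p[0],p[1],1.])
def pt(c,u,v):
    z=c['range_z'][int(round(v)),int(round(u))]
    return (c['M']@np.r_[ray(c,u,v)*z,1])[:3]
def atz(c,u,v,z):
    d=c['M'][:3,:3]@ray(c,u,v); o=c['M'][:3,3]
    return o+d*(z-o[2])/d[2]
def cloud(c):
    h,w=c['range_z'].shape
    uv=np.stack(np.meshgrid(np.arange(w),np.arange(h)),-1).reshape(-1,1,2).astype(float)
    p=cv2.undistortPoints(uv,np.array(c['mtx'],float),np.array(c['D'],float))[:,0]
    z=c['range_z'].reshape(-1,1)
    P=np.c_[p*z,z]@c['M'][:3,:3].T+c['M'][:3,3]
    P[z[:,0]==0]=np.nan
    return P.reshape(h,w,3)
def save(c,f): cv2.imwrite('pics/'+f,c['color'][:,:,::-1])
E
python3 - <<'E'
from h import *
print(get_state())
for n in ['top','scene']:
    c=cam(n); save(c,n+'1.png'); print(n,c['xyz'],c['orientation'])
    for t in ['handle','lock_top','lid_hinge','press','press_lid','striped_mug','honey','turner']:
        m=mark_of(n,t)[:2]
        for k in m:
            u,v=k['at'][0]*640,k['at'][1]*400
            try: print(t,round(k['p'],2),round(u),round(v),pt(c,u,v).round(), {'handle':atz(c,u,v,90),'lock_top':atz(c,u,v,63),'lid_hinge':atz(c,u,v,62),'press':atz(c,u,v,0)}.get(t,atz(c,u,v,0)).round(1))
            except Exception as e: print(t,k,e)
E
```

```text
pics
{'t': 0.0, 'qpos': array([-1.31260095e+00,  3.00450903e-01,  1.52160705e+00, -8.22560209e-06,
        1.32069585e+00, -6.66205505e-02]), 'joint_velocities': array([-0.00055418,  0.00051324, -0.00085903,  0.00024068,  0.00030452,
        0.00030133]), 'tau': array([ 2.53119571e-03, -5.31808591e+01, -3.52740133e+01,  7.09516718e-02,
        2.43732979e-02, -9.38767903e-05]), 'eef_pos': array([ 175.49913687, -521.20434473,  404.08628876]), 'ee_rot': array([-3.14152330e+00,  1.15911096e-03, -1.24597832e+00]), 'force': array([-0.77675005,  0.10384885,  0.17981279]), 'torque': array([-0.04290907, -0.00559266,  0.01224757]), 'opening': 94.16992170018042}
top [538.19322283  43.01148784 984.84104183] [-3.06540023 -0.00973336 -1.59036475]
handle 0.83 302 262 [483.  75.  95.] [482.9  75.   90. ]
lock_top 0.51 353 265 [473. -38.  64.] [472.6 -38.4  63. ]
lid_hinge 0.67 317 128 [794.  37.  53.] [791.9  36.8  62. ]
press 0.91 314 185 [652.  46. 108.] [665.9  45.8   0. ]Traceback (most recent call last):
  File "<stdin>", line 6, in <module>
ValueError: it knows: handle, honey, lid_hinge, lock_top, press, striped_mug, turner
```

```bash
python3 - <<'E'
from h import *
for n in ['top','scene']:
    c=cam(n); save(c,n+'1.png')
    for t in ['handle','lock_top','lid_hinge','press','striped_mug','honey','turner']:
        for k in mark_of(n,t)[:2]:
            u,v=k['at'][0]*640,k['at'][1]*400
            z={'handle':90,'lock_top':63,'lid_hinge':62}.get(t,0)
            print(n,t,round(k['p'],2),round(u),round(v),pt(c,u,v).round(), atz(c,u,v,z).round(1))
    P=cloud(c); m=(abs(P[...,2]-108)<8)&(P[...,0]>450)&(P[...,0]<850)&(abs(P[...,1])<300)
    q=P[m][:,:2].astype(np.float32); print(len(q),np.median(P[m][:,2]),cv2.minAreaRect(q))
E
```

```text
top handle 0.73 302 263 [481.  76.  94.] [481.2  75.8  90. ]
top lock_top 0.74 351 257 [490. -36.  60.] [490.5 -35.3  63. ]
top lid_hinge 0.78 316 128 [793.  40.  55.] [791.4  39.9  62. ]
top press 0.8 312 186 [649.  51. 108.] [662.2  51.7   0. ]
top striped_mug 0.67 210 204 [623. 300.   9.] [623.3 302.7   0. ]
top honey 0.6 224 143 [754. 248.  89.] [774.9 267.8   0. ]
top turner 0.56 395 233 [ 543. -146.   13.] [ 543.3 -149.     0. ]
13457 107.9003800449575 ((663.1664428710938, 0.501556396484375), (599.2485961914062, 373.00909423828125), 89.87519836425781)
scene handle 0.63 358 235 [477.  67.  88.] [475.5  68.8  90. ]
scene lock_top 0.78 379 215 [482. -41.  62.] [481.7 -39.6  63. ]
scene lid_hinge 0.97 271 179 [763.  59. 103.] [793.6  28.3  62. ]
scene press 0.73 301 220 [605. 128. 109.] [668.8  54.8   0. ]
scene striped_mug 0.67 251 289 [593. 324.  54.] [622.1 301.3   0. ]
scene honey 0.58 219 252 [744. 283.  31.] [764.9 268.5   0. ]
scene turner 0.74 383 197 [ 531. -145.   13.] [ 537.2 -155.6    0. ]
scene turner 0.65 271 178 [771.  52.  95.] [842.1 -18.4   0. ]
7257 106.43744803455195 ((661.339111328125, 0.303924560546875), (599.2443237304688, 377.172119140625), 89.9839859008789)
```

View pics/top1.png

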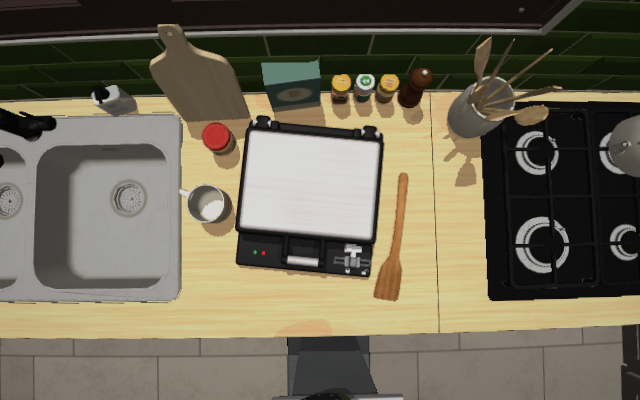

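View pics/scene1.png

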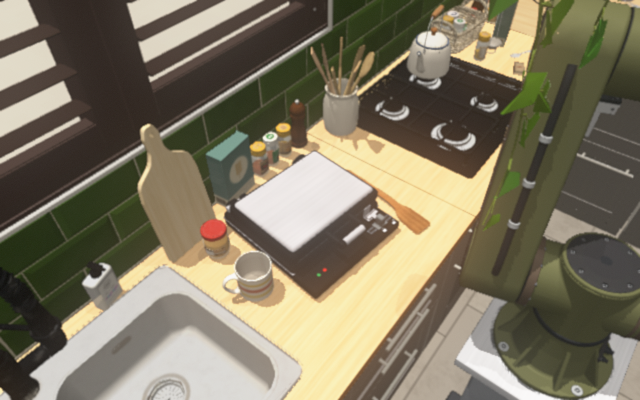

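The top view shows the press in the middle with the handle at about (303,262) and the lock grip at about (352,255). The mug is at (208,205), the honey at (217,138) and the turner at (395,240). Next I fit the lid rectangle for the pose.

```bash
python3 - <<'E'
from h import *
c=cam('top'); P=cloud(c)
m=((abs(P[...,2]-108)<5)&(P[...,0]>450)&(P[...,0]<850)).astype(np.uint8)
m=cv2.morphologyEx(m,cv2.MORPH_OPEN,np.ones((5,5)))
n,l,st,ce=cv2.connectedComponentsWithStats(m); i=1+np.argmax(st[1:,4])
q=P[l==i]; r=cv2.minAreaRect(q[:,:2].astype(np.float32)); print(st[i],r,np.median(q[:,2]),q.mean(0))
for a in (np.deg2rad(r[2]-90),np.deg2rad(r[2])):
    Rz=np.array([[np.cos(a),-np.sin(a)],[np.sin(a),np.cos(a)]])
    o=np.array(r[0])+Rz@[3,0]
    print(a,'origin',o,'handle',o+Rz@[-172,0],'lock0',o+Rz@[-166,-105],'lock1',o+Rz@[-166,-143],'hinge',o+Rz@[135,0])
h=P[250:275,280:325]; hh=h[(h[...,2]>80)&(h[...,2]<104)]; print('tube',len(hh),np.median(hh,0),cv2.minAreaRect(hh[:,:2].astype(np.float32)))
h=P[240:280,335:372]; hh=h[(h[...,2]>54)&(h[...,2]<75)]; print('grip',len(hh),np.median(hh,0),cv2.minAreaRect(hh[:,:2].astype(np.float32)))
E
```

```text
[  240   131   139   108 12566] ((654.319091796875, 54.956382751464844), (290.7550964355469, 214.8773651123047), 83.29217529296875) 107.99221682334422 [652.95515083  54.89983718 107.97742745]
-0.11707362678431935 origin [657.29855592  54.60596364] handle [486.47594633  74.69665932] lock0 [480.17020569 -30.28542312] lock1 [475.73156362 -68.02530199] hinge [791.37444135  38.83710366]
1.4537227000105772 origin [654.66951091  57.93584687] handle [ 634.57881522 -112.88676272] lock0 [ 739.56089767 -119.19250335] lock1 [ 777.30077654 -123.63114542] hinge [670.43837089 192.01173231]
tube 457 [489.53006433  71.00224061  96.9845123 ] ((491.111328125, 74.2452163696289), (94.5146484375, 37.63700866699219), 88.95278930664062)
grip 80 [481.52699955 -39.11869541  62.41539932] ((497.35089111328125, -43.87501907348633), (55.81700134277344, 32.942962646484375), 7.6777215003967285)
```

Emit:
step_arm([
  [0,0,-0.1129,0,0,0,0],
  [0,0,-0.1129,0,0,0,0],
  [0,0,-0.1129,0,0,0,0],
  [0,0,-0.1129,0,0,0,0],
  [0,0,-0.1129,0,0,0,0],
  [0,0,-0.1129,0,0,0,0],
  [0,0,-0.1129,0,0,0,0],
  [0,0,-0.1129,0,0,0,0],
  [0,0,-0.1129,0,0,0,0],
  [0,0,-0.1129,0,0,0,0],
  [0,0,0,0.005,-0.015,0,0],
  [0,0,0,0.0106,-0.031,0,0],
])

```text
t: 2.1
eef_pos: [195.6, -478.3, 404.1]
ee_rot: [-3.141, 0.0, -0.118]
force: [0.9, 0.3, -0.2]
opening: 94.0
```

Emit:
step_arm([
  [0,0,0,0.0106,-0.031,0,0],
  [0,0,0,0.0106,-0.031,0,0],
  [0,0,0,0.0106,-0.031,0,0],
  [0,0,0,0.0106,-0.031,0,0],
  [0,0,0,0.0106,-0.031,0,0],
  [0,0,0,0.0106,-0.031,0,0],
  [0,0,0,0.0106,-0.031,0,0],
  [0,0,0,0.0106,-0.031,0,0],
  [0,0,0,0.0106,-0.031,0,0],
  [0,0,0,0.0106,-0.031,0,0],
  [0,0,0,0.0106,-0.031,0,0],
  [0,0,0,0.0106,-0.031,0,0],
])

```text
t: 3.1
eef_pos: [366.4, -121.1, 404.9]
ee_rot: [3.141, -0.001, -0.117]
force: [0.0, -0.2, -0.3]
opening: 93.9
```

Emit:
step_arm([
  [0,0,0,0.0106,-0.031,0,0],
  [0,0,0,0.0106,-0.031,0,0],
  [0,0,0,0.0106,-0.031,0,0],
  [0,0,0,0.0106,-0.031,0,1],
  [0,0,0,0.005,-0.015,0,1],
  [0,0,0,0,0,0,1],
  [0,0,0,0,0,0,1],
])

```text
t: 3.68
eef_pos: [429.4, 10.1, 404.5]
ee_rot: [3.141, 0.0, -0.115]
force: [-0.7, -0.9, 0.2]
opening: 70.8
```

```bash
python3 - <<'E'
from h import *
s=get_state(); print(s['t'],s['eef_pos'],s['ee_rot'],s['opening'],s['force'])
c=cam('wrist'); save(c,'w1.png'); print(np.array(c['tool_from_camera']).round(2))
for t in ['handle','lock_top','lid_hinge']:
    for k in mark_of('wrist',t)[:2]:
        u,v=k['at'][0]*640,k['at'][1]*400
        z={'handle':90,'lock_top':63,'lid_hinge':62}.get(t,0)
        if u<640 and v<400: print(t,round(k['p'],2),round(u),round(v),pt(c,u,v).round(), atz(c,u,v,z).round(1))
E
```

```text
3.6833 [429.43742166  10.11004565 404.49648621] [ 3.14145197e+00  4.02639668e-04 -1.15266754e-01] 70.77023404367765 [-0.69687454 -0.94815183  0.17193158]
[[  1.     0.    -0.     0.66]
 [  0.     0.97   0.26 -74.45]
 [  0.    -0.26   0.97  19.4 ]
 [  0.     0.     0.     1.  ]]
handle 0.58 377 117 [486.  76.  98.] [487.1  75.8  90. ]
handle 0.34 507 118 [597.  63. 109.] [607.2  61.2  90. ]
lock_top 0.57 370 225 [476. -38.  64.] [475.9 -38.3  63. ]
```

View pics/w1.png

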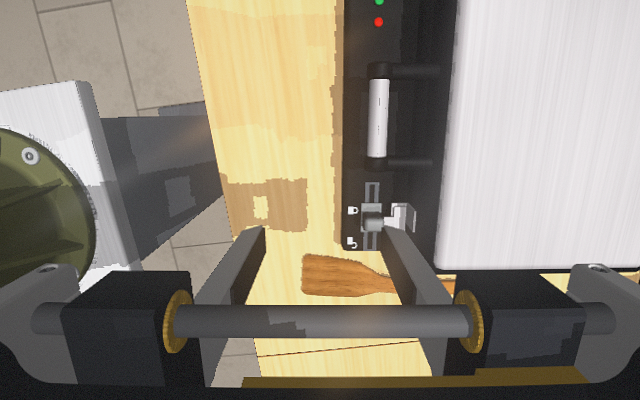

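The wrist view shows the tube from (380,80) to (376,157) and the lock grip at about (371,222). The closed-padlock sign is at (352,210) and the open one at (352,241). I measure both from depth.

```bash
python3 - <<'E'
from h import *
c=cam('wrist'); P=cloud(c)
a=-0.117; Rz=np.array([[np.cos(a),-np.sin(a)],[np.sin(a),np.cos(a)]])
def loc(b,z0,z1):
    h=P[b[0]:b[1],b[2]:b[3]]; q=h[(h[...,2]>z0)&(h[...,2]<z1)]; l=q[:,:2]@Rz
    lo,hi=np.percentile(l,3,0),np.percentile(l,97,0)
    print(len(q),'z',np.percentile(q[:,2],[50,90]),'press-axes lo/hi',lo.round(1),hi.round(1),'world mid',Rz@((lo+hi)/2))
    return q
loc((195,248,355,390),55,72)
loc((85,152,366,392),80,110)
q=loc((20,250,430,460),100,115)
# lid front edge line & deck front edge
for nm,(r0,r1,c0,c1),zt in [('lid',(20,250,425,480),95),('deck',(20,240,320,365),20)]:
    e=[]
    for r in range(r0,r1,4):
        k=[i for i in range(c0,c1) if P[r,i,2]>zt]
        if k: e.append(P[r,k[0],:2])
    vx,vy,x,y=cv2.fitLine(np.array(e,np.float32),cv2.DIST_HUBER,0,.01,.01).ravel(); print(nm,'yaw',np.arctan(-vx/vy) ,(x,y),'press x',(np.array([x,y])@Rz)[0])
E
```

```text
237 z [62.32578758 63.54432755] press-axes lo/hi [470.6  12.9] [491.   25.4] world mid [479.75158172 -37.09391715]
1319 z [98.02186769 99.63518069] press-axes lo/hi [466.7 101.9] [482.9 156.4] world mid [486.59704832  72.8254849 ]
3844 z [106.12582492 108.50884961] press-axes lo/hi [532.6  11.1] [552.  198.5] world mid [550.84137986  40.79167091]
lid yaw -0.112415865 (np.float32(530.51025), np.float32(-0.1258807)) press x 526.8980111986209
deck yaw -0.11520977 (np.float32(452.75482), np.float32(20.139828)) press x 447.3084873471801
```

Emit:
step_arm([
  [0,0,0,0.01,0.003,0,1],
  [0,0,0,0.012,0.003,0,1],
  [0,0,0,0.012,0.003,0,1],
  [0,0,0,0.012,0.003,0,1],
  [0,0,0,0.0097,0.0021,0,1],
  [0,0,0,0,0,0.02,1],
  [0,0,0,0,0,0.02,1],
  [0,0,0,0,0,0.02,1],
  [0,0,0,0,0,0.01,1],
], grip_force=20)

```text
t: 4.68
eef_pos: [483.1, -11.2, 332.5]
ee_rot: [3.142, 0.002, -0.118]
force: [0.5, 0.0, -0.5]
opening: 0.5
```

```bash
python3 - <<'E'
from h import *
c=cam('wrist'); save(c,'w2.png'); s=get_state(); p=s['eef_pos']; a=-0.117
print(s['t'],p,s['opening'],s['force'],'press axes',p[0]*np.cos(a)+p[1]*np.sin(a),-p[0]*np.sin(a)+p[1]*np.cos(a))
E
```

```text
4.7333 [482.99214945 -11.1282917  331.64835965] 0.4056478854001462 [ 0.64830933  0.66854116 -2.40485583] press axes 480.98912072912213 45.32903099545592
```

View pics/w2.png

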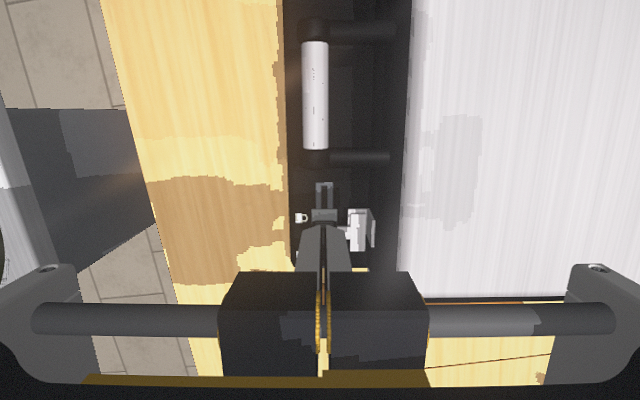

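Fingers are closed, 10 mm to the left (+y) of the grip top at (324,216), and clear of the bracket at (320,160). I descend beside the grip.

Emit:
step_arm([
  [0,0,0,0,0,0.014,1],
  [0,0,0,0,0,0.016,1],
  [0,0,0,0,0,0.016,1],
  [0,0,0,0,0,0.016,1],
  [0,0,0,0,0,0.012,1],
  [0,0,0,0,0,0.008,1],
  [0,0,0,0,0,0,1],
  [0,0,0,0,0,0,1],
])

```text
t: 5.4
eef_pos: [483.4, -10.9, 253.2]
ee_rot: [3.142, -0.0, -0.117]
force: [-0.4, 0.0, -0.1]
opening: 0.2
```

Emit:
step_arm([
  [0,0,0,0,0.004,0,1],
  [0,0,0,0,0.004,0,1],
  [0,0,0,0,0.004,0,1],
  [0,0,0,0,0.004,0,1],
  [0,0,0,0,0.004,0,1],
  [0,0,0,0,0.004,0,1],
])

```text
t: 5.9
eef_pos: [480.3, -35.0, 252.9]
ee_rot: [-3.141, -0.001, -0.117]
force: [1.1, 1.9, 1.7]
opening: 0.3
```

```bash
python3 - <<'E'
from h import *
c=cam('wrist'); save(c,'w3.png'); s=get_state(); p=s['eef_pos']; a=-0.117
print(s['t'],p,s['opening'],s['force'],'press axes',p[0]*np.cos(a)+p[1]*np.sin(a),-p[0]*np.sin(a)+p[1]*np.cos(a))
E
```

```text
5.95 [480.25668483 -35.48700159 252.826794  ] 0.16768169256929974 [ 0.16178324 -0.77710027 -0.4345636 ] press axes 481.1158289470239 20.817534527372686
```

View pics/w3.png

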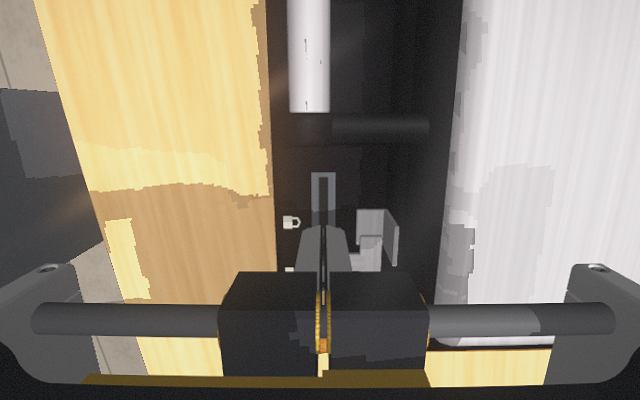

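The fingers are now on the left face of the grip and the tongue at (365,250) is moving with it. I keep pushing.

Emit:
step_arm([
  [0,0,0,0,0.004,0,1],
  [0,0,0,0,0.004,0,1],
  [0,0,0,0,0.004,0,1],
  [0,0,0,0,0.004,0,1],
  [0,0,0,0,0.004,0,1],
  [0,0,0,0,0.002,0,1],
])

```text
t: 6.45
eef_pos: [478.0, -54.4, 252.9]
ee_rot: [-3.134, -0.0, -0.119]
force: [6.9, 52.0, 7.0]
opening: 0.4
```

Emit:
step_arm([
  [0,0,0,0,0.001,0,1],
  [0,0,0,0,0.001,0,1],
])

```text
t: 6.62
eef_pos: [477.9, -55.0, 252.9]
ee_rot: [-3.132, -0.0, -0.118]
force: [8.0, 60.4, 6.9]
opening: 0.4
```

Emit:
step_arm([
  [0,0,0,0,0.001,0,1],
  [0,0,0,0,0.001,0,1],
])

```text
t: 6.78
eef_pos: [477.8, -56.0, 253.0]
ee_rot: [-3.129, -0.0, -0.118]
force: [9.5, 74.1, 8.5]
opening: 0.1
```

The slide is hard against a stop, with the force risen to 74 N, so I back off, lift and check where it ended.

Emit:
step_arm([
  [0,0,0,0,-0.006,0,1],
  [0,0,0,0,-0.006,0,1],
  [0,0,0,0,-0.004,-0.01,1],
  [0,0,0,0,0,-0.025,1],
  [0,0,0,0,0,-0.035,1],
  [0,0,0,0,0,-0.035,1],
  [0,0,0,-0.01,-0.025,-0.02,1],
  [0,0,0,-0.01,-0.025,-0.02,1],
  [0,0,0,0,-0.01,0,1],
  [0,0,0,0,0,0,1],
])

```text
t: 7.62
eef_pos: [466.1, 18.4, 398.7]
ee_rot: [3.142, -0.002, -0.115]
force: [0.0, -0.4, -0.4]
opening: 0.6
```

```bash
python3 - <<'E'
from h import *
c=cam('wrist'); save(c,'w4.png'); s=get_state(); print(s['t'],s['eef_pos'],s['ee_rot'],s['force'])
P=cloud(c); a=-0.117; Rz=np.array([[np.cos(a),-np.sin(a)],[np.sin(a),np.cos(a)]])
L=P[...,:2]@Rz
def loc(n,m):
    l=L[m]; print(n,m.sum(),np.percentile(P[...,2][m],[10,50,90]).round(1),np.percentile(l,3,0).round(1),np.percentile(l,97,0).round(1),np.median(l,0).round(1))
lockreg=(L[...,0]>465)&(L[...,0]<495)&(L[...,1]>-45)&(L[...,1]<40)&(P[...,2]>56)&(P[...,2]<72)
loc('grip',lockreg)
loc('tube',(L[...,0]>460)&(L[...,0]<492)&(L[...,1]>97)&(L[...,1]<152)&(P[...,2]>85)&(P[...,2]<110))
for t in ['handle','lock_top']:
    for k in mark_of('wrist',t)[:2]:
        u,v=k['at'][0]*640,k['at'][1]*400
        w=atz(c,u,v,{'handle':90,'lock_top':63}[t]); print(t,k['p'],u,v,w,w[:2]@Rz)
E
```

```text
7.6667 [466.20994179  17.50671176 397.50248864] [ 3.14116622e+00 -1.08756597e-04 -1.15584837e-01] [-0.51085541 -0.54157354  0.18840847]
grip 7 [57.7 59.8 60.4] [491.1 -11.2] [492.4  -5.2] [492.2  -8.2]
tube 1247 [93.8 97.9 99.4] [466.5  99. ] [483.5 150.4] [474.8 125.5]
handle 0.7 335.104 129.32 [485.17143128  77.49041943  90.        ] [472.80875356 133.5962776 ]
lock_top 0.89 340.28799999999995 261.28 [476.78932325 -66.41693766  63.        ] [481.28272453 -10.30569936]
```

View pics/w4.png

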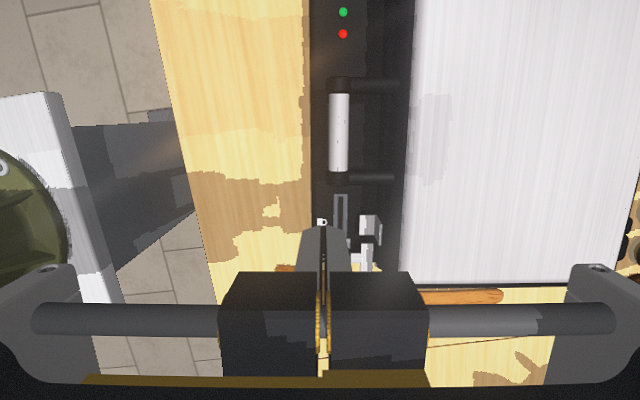

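The fingers hide the lock in this view. I move on above the handle while opening the jaws to about 40 mm, then look again.

Emit:
step_arm([
  [0,0,0,0.004,-0.014,0,0.55],
  [0,0,0,0.004,-0.014,0,0.55],
  [0,0,0,0.003,-0.014,0,0.55],
  [0,0,0,0.003,-0.014,0,0.55],
  [0,0,0,0,0,0,0.55],
  [0,0,0,0,0,0,0.55],
  [0,0,0,0,0,0,0.55],
])

```text
t: 8.35
eef_pos: [486.8, 70.4, 397.0]
ee_rot: [3.141, 0.001, -0.118]
force: [-0.7, 0.3, -0.3]
opening: 41.3
```

```bash
python3 - <<'E'
from h import *
a=-0.117; Rz=np.array([[np.cos(a),-np.sin(a)],[np.sin(a),np.cos(a)]])
s=get_state(); print(s['t'],s['eef_pos'],s['eef_pos'][:2]@Rz,s['opening'])
for n in ['top','wrist','scene']:
    c=cam(n); P=cloud(c); L=P[...,:2]@Rz
    if n=='wrist': save(c,'w5.png')
    if n=='top': cv2.imwrite('pics/t5.png',cv2.resize(c['color'][200:300,290:410,::-1],None,fx=5,fy=5))
    m=(L[...,0]>468)&(L[...,0]<494)&(L[...,1]>-45)&(L[...,1]<60)&(P[...,2]>56)&(P[...,2]<70)
    if m.sum(): print(n,m.sum(),np.percentile(L[m],[5,50,95],axis=0).round(1).tolist())
    for t in ['lock_top','handle']:
      for k in mark_of(n,t)[:1]:
        u,v=k['at'][0]*640,k['at'][1]*400
        w=atz(c,u,v,63 if t=='lock_top' else 90); print(n,t,round(k['p'],2),round(u),round(v),w[:2]@Rz)
E
```

```text
8.35 [486.75381495  70.40375494 396.96942841] [475.20756832 126.74277927] 41.29164284105346
top 70 [[471.9, -19.4], [481.4, -12.1], [492.0, -5.1]]
top lock_top 0.73 366 262 [484.41657698 -13.01958188]
wrist 147 [[471.9, -9.7], [481.2, -5.9], [490.4, -4.0]]
wrist lock_top 0.9 329 304 [481.73543809  -8.86231677]
wrist handle 0.58 321 191 [473.85931241 130.87448219]
scene 39 [[469.3, -17.2], [478.3, -10.1], [487.4, -5.1]]
scene lock_top 0.75 388 212 [473.37155979  -5.99803298]
```

View pics/w5.png

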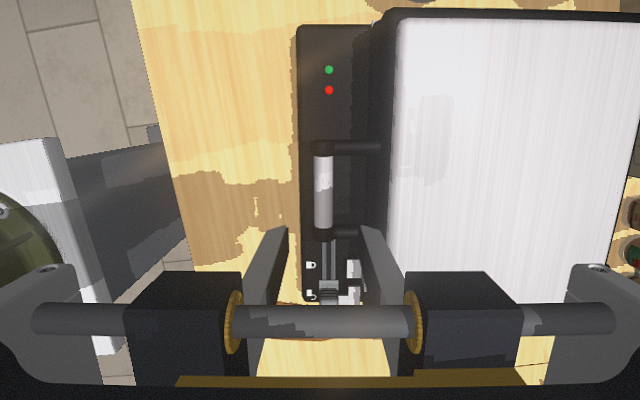

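The grip is now at (328,287), next to the open-padlock sign at (311,296). I check the top crop for what is left of the track.

View pics/t5.png

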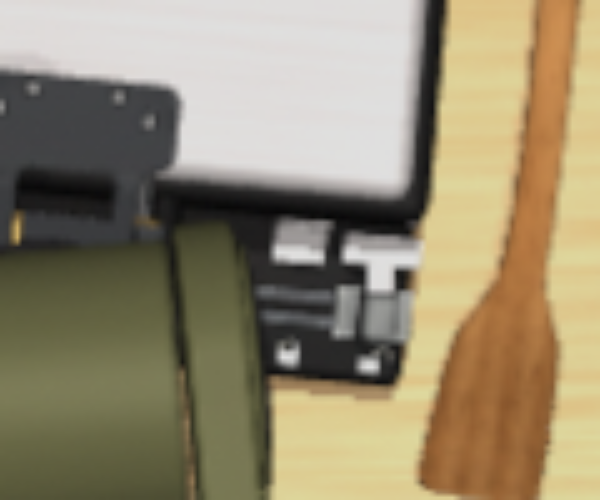

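```bash
python3 - <<'E'
from h import *
a=-0.117; Rz=np.array([[np.cos(a),-np.sin(a)],[np.sin(a),np.cos(a)]])
for n in ['top','wrist']:
    c=cam(n); P=cloud(c); L=P[...,:2]@Rz
    m=(abs(P[...,2]-33)<6)&(L[...,0]>450)&(L[...,0]<520)&(L[...,1]>-60)&(L[...,1]<320)
    print(n,'deck',np.percentile(L[m],[0.5,99.5],axis=0).round(1).tolist())
    m=(abs(P[...,2]-108)<6)&(L[...,0]>535)&(L[...,0]<760)&(L[...,1]>-60)&(L[...,1]<320)
    print(n,'lid',np.percentile(L[m],[0.3,99.7],axis=0).round(1).tolist())
E
```

```text
top deck [[450.7, -29.2], [519.9, 289.5]]
top lid [[536.6, -14.2], [750.4, 275.7]]
wrist deck [[450.3, -20.1], [519.7, 288.6]]
wrist lid [[536.1, 25.3], [749.6, 275.5]]
```

The slide sits against its open end: deck spans −29 to 289 (centre 130), which puts the fully open grip at −12.8, and it measures −12.2. The T-shaped tongue is clear of the hook. Now I descend onto the handle.

Emit:
step_arm([
  [0,0,0,0,-0.003,0.02,0.55],
  [0,0,0,0,0,0.025,0.55],
  [0,0,0,0,0,0.025,0.55],
  [0,0,0,0,0,0.02,0.55],
  [0,0,0,0,0,0.015,0.55],
  [0,0,0,0,0,0.012,0.55],
  [0,0,0,0,0,0.01,0.55],
  [0,0,0,0,0,0,0.55],
])

```text
t: 9.57
eef_pos: [486.8, 74.4, 269.0]
ee_rot: [3.141, 0.003, -0.117]
force: [1.0, -0.5, -0.3]
opening: 41.9
```

Emit:
step_arm([
  [0,0,0,0,0,0,1],
  [0,0,0,0,0,0,1],
  [0,0,0,0,0,0,1],
  [0,0,0,0,0,0,1],
  [0,0,0,0,0,0,1],
  [0,0,0,0,0,0,1],
], grip_force=40)

```text
t: 10.07
eef_pos: [487.1, 74.4, 271.2]
ee_rot: [-3.141, -0.001, -0.117]
force: [-2.8, 0.3, 5.7]
opening: 16.7
```

```bash
python3 - <<'E'
import numpy as np
r=np.hypot(307,28); p=np.arctan2(28,307)
inc=[.005]+[.01]*5+[.02,.03]+[.035]*18+[.03,.025,.02,.015,.01,.008,.005,.005]
th=np.r_[0,np.cumsum(inc)]; print(th[-1])
x=(r*(np.cos(p)-np.cos(p+th))).round(1); z=(r*(np.sin(p+th)-np.sin(p))).round(1)
for t,a,b in zip(th[1:],np.diff(x),np.diff(z)): print(round(t,3),[0,0,0,round(a/1000,4),0,round(-b/1000,4),1])
E
```

```text
0.8530000000000005
0.005 [0, 0, 0, np.float64(0.0001), 0, np.float64(-0.0015), 1]
0.015 [0, 0, 0, np.float64(0.0004), 0, np.float64(-0.0031), 1]
0.025 [0, 0, 0, np.float64(0.0003), 0, np.float64(-0.0031), 1]
0.035 [0, 0, 0, np.float64(0.0004), 0, np.float64(-0.003), 1]
0.045 [0, 0, 0, np.float64(0.0004), 0, np.float64(-0.0031), 1]
0.055 [0, 0, 0, np.float64(0.0004), 0, np.float64(-0.003), 1]
0.075 [0, 0, 0, np.float64(0.001), 0, np.float64(-0.0061), 1]
0.105 [0, 0, 0, np.float64(0.0016), 0, np.float64(-0.0091), 1]
0.14 [0, 0, 0, np.float64(0.0023), 0, np.float64(-0.0106), 1]
0.175 [0, 0, 0, np.float64(0.0027), 0, np.float64(-0.0104), 1]
0.21 [0, 0, 0, np.float64(0.003), 0, np.float64(-0.0104), 1]
0.245 [0, 0, 0, np.float64(0.0034), 0, np.float64(-0.0102), 1]
0.28 [0, 0, 0, np.float64(0.0037), 0, np.float64(-0.0102), 1]
0.315 [0, 0, 0, np.float64(0.0041), 0, np.float64(-0.0099), 1]
0.35 [0, 0, 0, np.float64(0.0044), 0, np.float64(-0.0099), 1]
0.385 [0, 0, 0, np.float64(0.0048), 0, np.float64(-0.0096), 1]
0.42 [0, 0, 0, np.float64(0.0051), 0, np.float64(-0.0095), 1]
0.455 [0, 0, 0, np.
[... 340 characters left out ...]
64(-0.0082), 1]
0.665 [0, 0, 0, np.float64(0.0073), 0, np.float64(-0.008), 1]
0.7 [0, 0, 0, np.float64(0.0075), 0, np.float64(-0.0077), 1]
0.735 [0, 0, 0, np.float64(0.0078), 0, np.float64(-0.0074), 1]
0.765 [0, 0, 0, np.float64(0.0069), 0, np.float64(-0.0062), 1]
0.79 [0, 0, 0, np.float64(0.0059), 0, np.float64(-0.005), 1]
0.81 [0, 0, 0, np.float64(0.0048), 0, np.float64(-0.0039), 1]
0.825 [0, 0, 0, np.float64(0.0037), 0, np.float64(-0.0028), 1]
0.835 [0, 0, 0, np.float64(0.0024), 0, np.float64(-0.0019), 1]
0.843 [0, 0, 0, np.float64(0.002), 0, np.float64(-0.0014), 1]
0.848 [0, 0, 0, np.float64(0.0012), 0, np.float64(-0.001), 1]
0.853 [0, 0, 0, np.float64(0.0013), 0, np.float64(-0.0009), 1]
```

Emit:
step_arm([
  [0,0,0,0.0002,0,-0.0015,1],
  [0,0,0,0.0003,0,-0.003,1],
  [0,0,0,0.0003,0,-0.003,1],
])

```text
t: 10.32
eef_pos: [487.9, 74.3, 278.2]
ee_rot: [-3.142, 0.0, -0.117]
force: [1.3, 1.5, -4.0]
opening: 16.6
```

Lid rises 7 mm with only 4 N of load, so the lock is off. Continuing the arc.

Emit:
step_arm([
  [0,0,0,0.0004,0,-0.003,1],
  [0,0,0,0.0004,0,-0.0031,1],
  [0,0,0,0.0004,0,-0.003,1],
  [0,0,0,0.001,0,-0.0061,1],
  [0,0,0,0.0016,0,-0.0091,1],
  [0,0,0,0.0023,0,-0.0106,1],
  [0,0,0,0.0027,0,-0.0104,1],
  [0,0,0,0.003,0,-0.0104,1],
])

```text
t: 10.98
eef_pos: [499.7, 72.9, 335.1]
ee_rot: [-3.141, -0.0, -0.117]
force: [2.1, 3.0, -4.8]
opening: 16.6
```

Emit:
step_arm([
  [0,0,0,0.0034,0,-0.0102,1],
  [0,0,0,0.0037,0,-0.0102,1],
  [0,0,0,0.0041,0,-0.0099,1],
  [0,0,0,0.0044,0,-0.0099,1],
  [0,0,0,0.0048,0,-0.0096,1],
  [0,0,0,0.0051,0,-0.0095,1],
  [0,0,0,0.0054,0,-0.0094,1],
  [0,0,0,0.0058,0,-0.0091,1],
  [0,0,0,0.0061,0,-0.0089,1],
])

```text
t: 11.73
eef_pos: [542.4, 67.9, 421.7]
ee_rot: [-3.141, 0.001, -0.117]
force: [-3.1, 3.6, -2.8]
opening: 17.1
```

Emit:
step_arm([
  [0,0,0,0.0064,0,-0.0087,1],
  [0,0,0,0.0067,0,-0.0085,1],
  [0,0,0,0.0069,0,-0.0082,1],
  [0,0,0,0.0073,0,-0.008,1],
  [0,0,0,0.0075,0,-0.0077,1],
  [0,0,0,0.0078,0,-0.0074,1],
])

```text
t: 12.23
eef_pos: [584.8, 63.0, 470.3]
ee_rot: [-3.141, -0.0, -0.117]
force: [-2.8, 4.0, -0.4]
opening: 17.0
```

```bash
python3 - <<'E'
from h import *
s=get_state(); print(s['t'],s['eef_pos'],s['force'],s['qpos'].round(2))
d=s['eef_pos']-np.array([487.1,74.4,271.2]); a=-.117
dx=d[0]*np.cos(a)+d[1]*np.sin(a); print(dx,d[2],'theta',np.arctan2(28+d[2],307-dx)-np.arctan2(28,307),np.hypot(28+d[2],307-dx))
E
```

```text
12.2333 [584.8058762   62.99441311 470.30722008] [-2.80478912  4.03390519 -0.38274145] [0.04 0.35 1.31 0.   1.49 0.16]
98.36930204647138 199.10722008212713 theta 0.7368220372996552 308.3901061026573
```

Emit:
step_arm([
  [0,0,0,0.0069,0,-0.0062,1],
  [0,0,0,0.0071,0,-0.006,1],
  [0,0,0,0.0061,0,-0.0048,1],
  [0,0,0,0.0049,0,-0.0037,1],
  [0,0,0,0.0037,0,-0.0026,1],
  [0,0,0,0.0025,0,-0.0018,1],
  [0,0,0,0.0013,0,-0.0009,1],
  [0,0,0,0,0,0,1],
  [0,0,0,0,0,0,1],
  [0,0,0,0,0,0,1],
])

```text
t: 13.07
eef_pos: [616.7, 59.3, 496.1]
ee_rot: [-3.141, -0.001, -0.117]
force: [-3.4, 4.6, 1.5]
opening: 17.1
```

```bash
python3 - <<'E'
from h import *
c=cam('scene'); save(c,'s9.png'); s=get_state(); print(s['t'],s['eef_pos'],s['force'],s['opening'],abs(s['joint_velocities']).max())
d=s['eef_pos']-np.array([487.1,74.4,271.2]); a=-.117
dx=d[0]*np.cos(a)+d[1]*np.sin(a); print(dx,d[2],'theta',np.arctan2(28+d[2],307-dx)-np.arctan2(28,307),np.hypot(28+d[2],307-dx))
Rz=np.array([[np.cos(a),-np.sin(a)],[np.sin(a),np.cos(a)]])
for n in ['scene','top']:
    c=cam(n); P=cloud(c); L=P.copy(); L[...,:2]=P[...,:2]@Rz
    m=(L[...,0]>630)&(L[...,0]<770)&(L[...,1]>0)&(L[...,1]<260)&(P[...,2]>125)&(P[...,2]<330)&(c['color'].min(-1)>120)
    q=L[m]
    if len(q)>50:
        for _ in range(5):
            A=np.polyfit(q[:,0],q[:,2],1); e=q[:,2]-np.polyval(A,q[:,0]); q=q[abs(e)<max(4,2*e.std())]
        print(n,len(q),'lid slope',-np.arctan(A[0]),e.std())
    for t in ['striped_mug','honey','turner']:
        for k in mark_of(n,t)[:1]: print(n,t,round(k['p'],2),atz(c,k['at'][0]*640,k['at'][1]*400,0).round())
E
```

```text
13.1167 [616.66604786  59.3304375  496.07283746] [-3.26914548  4.06304288  1.98587689] 17.046002286287585 0.0013874217963906377
130.4393631824729 224.872837460521 theta 0.8703130463500763 308.412597665442
scene 207 lid slope 0.20914311181049489 1.3623181069589705
scene striped_mug 0.72 [ 508. -111.    0.]
scene honey 0.69 [769. 270.   0.]
top 1323 lid slope 0.8668845776315262 1.0550341633897353
top striped_mug 0.55 [625. 310.   0.]
top honey 0.98 [769. 265.   0.]
top turner 0.55 [ 536. -149.    0.]
```

View pics/s9.png

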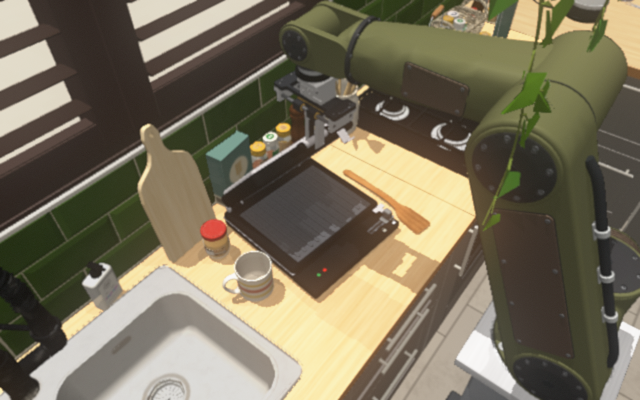

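The lid is open at about 50°, held at (325,125), and the plates are exposed. The mug (251,275), honey (213,238) and turner (390,200) are where they were. I hand in.

```bash
python3 -c "
from h import *
print(sign_off()); s=get_state(); print(s['t'],s['eef_pos'],s['opening'])"
```

```text
the job is handed in; nothing more can be done
None
the job is handed in; nothing more can be done
```

The lock slide is fully open, and the arm is holding the lid still by its handle at about 50 degrees. I handed the job in at about 13 s.

- **Lock:** I pushed the slide right until it hit its end stop. The grip then measured 0.6 mm from the calculated fully open position. It had already stopped when I pushed two more short steps, so the wrist force reached about 74 N, still under the 120 N limit, before I backed off.
- **Lid:** It came up with under 7 N at the wrist, so the lock was free. The arm's position puts it at 0.870 rad, and a plane fit on the cover from the top camera gives 0.867, against a target of 0.873. Grip force is set to 40 N, and the joints were at rest in the last check.
- **Bystanders:** In the last picture the mug, honey jar and turner look unmoved. The top camera's position estimates agree with the first ones to within about 10 mm.
- **Checks that disagreed:** The scene camera's plane fit gave 0.21 rad, because the cover faces away from it and the fit picked up something else. Its mug detection was also wrong, although the mug shows in its usual place in that same picture. Its turner detection found nothing the last time. After sign-off the state could not be read, so I have no check on the final second.

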